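Put the wash-day shelf back in its usual order

ROBOT

A 7-joint arm with a two-finger parallel gripper is mounted at the origin on the work surface. World frame = base frame: x ahead of the robot, y to its left, z up, the work surface at z = 0. Lengths are in m, angles in rad, forces in N, time in s.
With the tool pointing down it reaches from about 0.425 to 0.925 m from the base axis. Payload 6.8 kg.
Tool frame: the origin (TCP) lies at the very end of the fingers, on their centre line; the grasp point (between the pads) lies 19 mm behind it (arm.grasp_offset is the distance from the TCP to the grasp point, in m); z points along the fingers, y is the line along which they close (so a half turn about z gives the same grasp; the last joint's range is limited). The gripper opens to 85 mm and grips with 20 to 120 N. Pads are 22 mm wide; open, the fingers measure 114 mm over their backs; the gripper's body (76 mm by 85 mm) begins 54 mm behind the grasp point. The pads swing forward as they close: fully open they stand 13 mm farther back than shut.
Start: joints at [-1.359, 0.477, 0.022, 1.555, -0.011, 1.109, -0.083], TCP at [0.212, 0.641, 0.231] pointing down, gripper open.
Joint ranges: [-2.96, 2.96], [-0.34, 2.1], [-1.41, 1.46], [0.24, 2.44], [-1.37, 4.51], [0.17, 1.92], [-2.96, 2.96]. Speed limits (rad/s): [2.39, 2.39, 3.14, 3.14, 3.14, 3.14, 3.14].

INTERFACE

Orientations are given as a rotation vector (axis times angle).
In Python, from cell import arm gives the robot as it stands.
- The arm moves only by the tool servo_tool, never from a script. Its argument "moves" is text: rows parted by semicolons, each of 7 numbers parted by spaces: the shift along the tool's x, y, z as a fraction of full scale, then the turn, a rotation vector about the tool's x, y, z as a fraction of full scale, then the closure, from 0 (fully open) to 1 (shut). A call has exactly 10 rows; each row is the pose to reach, as a shift and turn from the pose commanded when the call began, along the tool's axes at that moment; what a row does not reach only later rows make up. Full scale, the value 1, is 0.12 m for a shift and 1.5 rad for a turn. A row lasts 1/12 s, in which the tool goes at most 41.7 mm and 7.16 degrees, less where a joint would pass 70% of its speed; a pose out of reach is approached as far as the arm can. A call with a number of a shift or a turn outside -1 to 1 is refused whole. A call with a gripper value outside its range is refused whole. The fingers move at their own pace and stop on an object; the grip force is fixed at half the most. Time passes only in rows, so rows that repeat a pose let the fingers close, or fill a call up. It gives the time, the measured TCP pose, the force, the opening and the grip force at its end, in the units of the state.
- arm.get_obs(): the state, without advancing time (a new reading comes with each control period).
- arm.get_image(name): name is "scene" or "side" or "wrist"; returns a dict with "image" (480x640x3 uint8, blue, green, red), "fx", "fy", "cx", "cy" (pixels), "origin" and "orientation" of the camera in the world; the wrist camera has in their place "hand_eye" (4x4, takes a point from camera to tool coordinates, whose origin is the TCP and whose axes are the flange's). Camera axes: x right, y down, z forward; pixel columns grow to the right and rows downward; lengths in m; the calibration is good to about 2 mm. A picture is of the moment at which its call begins: read the wrist's pose just before it. There is no depth.
- arm.close_job(): hands the job in; it is judged then, once.
Trained networks look in a picture, given as the dict that the camera call returned (one of the last four; its "shot" number tells which), for a name from the list of things; names that differ only in an ending like _2 or _b are one class to them, and where a whole thing is asked for, a point or a joint stands for the part that bears it (a point fixed in the world has none). Each returns a list of dicts, best first, with "score" (0 to 1); they miss things now and then, are a little off and sometimes report something else, mostly with a low value. They report only what shows in the picture. A call takes as long as a camera call. They do not tell look-alikes from the thing itself.
- arm.regions_of(picture, query): "pixels" (480x640 bool, what is visible of it) and "box" ([centre column, centre row, width, height] in pixels, round what is visible of it).
- arm.tip_of(picture, query): "position" ([row, column] in pixels: a listed point, or the origin of a listed thing).
The state is a dict: "time_s": time; "joint_positions": joint angles; "joint_vel": joint speeds; "effort": joint torques, N m; "tool_pos": TCP position; "tcp_rot": TCP orientation; "contact_force": force on the tool from outside, world axes, zero at the start; "moment": the same for the moment, N m; "gripper_width": finger opening in m; "grip_force": force on a finger pad.
Only numpy, scipy, OpenCV 4.12 (cv2) and the standard library are available. Lean on these libraries where they do the work, as an engineer would, in place of code of your own. Each camera call takes 0.05 s, during which the arm holds its last target. There are 200 camera calls.

TASK

Put the wash-day things back on the low white shelf: stand the powder tub midway between the peg box and the hook tray, in line with them, with the grey scoop upright in the middle of its lid. Stand the tall softener bottle directly behind the tub (on the side away from you), a finger or two clear of it, and lay the clothes brush, bristles down, lengthwise along the front of the peg box, centred on it and two fingers clear. Leave the peg box, the hook tray, the soap, the starch can and the button jar where they are.

Things in the scene. Friction and masses are not known exactly. Their poses are not given: they have to be found in the camera images.
- shelf: Low white resin shelf standing on the worktop to the robot's left, fixed: flat slotted deck 300 mm deep (its x) by 460 mm wide (its y), 60 mm high. Origin: centre of its underside, on the worktop, so the deck is at z = +60 mm. Its -x side is the front (towards the robot), +x is behind, +y is left.
- peg_box: Clear plastic box of wooden clothes pegs, flap shut, loose but heavy (about 0.7 kg), standing on the deck on one side or the other: 85 mm deep (its x), 120 mm wide (its y), 70 mm high. Origin: centre of its underside. Its axes run nearly as the shelf's, -x to the front.
- hook_tray: Open silver aluminium tray of small metal hooks, loose (about 0.6 kg), standing on the deck on the other side, about 0.3 m from the peg box: 95 mm deep (its x), 130 mm wide (its y), 20 mm high. Origin: centre of its underside. Its axes run nearly as the shelf's, -x to the front.
- powder_tub: Upright round white tub with a flat grey lid, 68 mm in diameter over the lid (66 mm below it), 90 mm high, about 0.3 kg, loose on the worktop to the robot's right. Origin: centre of its underside, z up. The lid takes the top 18 mm. To be moved.
- scoop: Grey plastic scoop standing upright on its flat base: a round open cup 38 mm high, 43 mm in diameter at the base and 49 mm at the rim, with a flat handle 14 mm wide running out along its +x at rim height to 72 mm from the cup's axis; about 40 g. Origin: centre of the cup's underside, z up. Grip the cup across, along its y. To be moved.
- softener_bottle: Upright round white bottle with a narrow neck and a grey cap: body 54 mm in diameter up to 100 mm, shoulder up to 122 mm, cap 36 mm in diameter from 127 to 165 mm (the top); about 0.25 kg. Origin: centre of its underside, z up. To be moved.
- brush: Clothes brush lying bristles down: wooden back 120 mm long (its x), 46 mm wide (its y), from 22 to 42 mm above the surface, bristle block below; about 0.12 kg. Origin: centre of its underside (the bristle tips), z up. To be moved.
- starch_can: Bystander: upright silver spray can with a straight body 52 mm in diameter and a white cap of 44 mm, 155 mm high, loose among the things on the worktop. Origin: centre of its underside. Leave it alone.
- button_jar: Bystander: low glass jar of buttons with a steel lid, 58 mm in diameter, 57 mm high, loose among the things on the worktop. Origin: centre of its underside. Leave it alone.
- soap: Bystander: bar of olive soap lying on the deck in front of the hook tray, 52 mm (its x) by 80 mm (its y), 26 mm high, loose. Origin: centre of its underside. Leave it alone.
There are look-alikes about, which are no part of the job. Several things have the shape of the hook_tray; the one meant has the colours described above. Several things have the shape of the brush; the one meant has the colours described above.

How it is judged:
At the end, for the whole second after the job is handed in: On the deck, upright, at rest: tub <175 mm from peg box and tray centres, within 25 mm of their lines; scoop on lid, <15 mm off its axis; bottle 66-110 mm from tub, >55 mm behind box and tray, 115-185 mm sideways of each; brush 75-130 mm before the box, within 20 mm sideways and 0.2 rad (horizontal distance between powder_tub and peg_box below 0.175 m and horizontal distance between powder_tub and hook_tray below 0.175 m and x of powder_tub in the frame of peg_box between -0.025 and 0.025 m and x of powder_tub in the frame of hook_tray between -0.025 and 0.025 m and z of powder_tub in the frame of shelf between 0.056 and 0.064 m and angle between each of powder_tub, scoop, softener_bottle, brush's own z axis and vertical below 0.1 rad and horizontal distance between scoop and powder_tub below 0.015 m and z of scoop in the frame of powder_tub between 0.086 and 0.094 m and horizontal distance between softener_bottle and powder_tub between 0.066 and 0.11 m and x of softener_bottle in the frame of peg_box above 0.055 m and x of softener_bottle in the frame of hook_tray above 0.055 m and z of softener_bottle in the frame of shelf between 0.056 and 0.064 m and (y of softener_bottle in the frame of peg_box between 0.115 and 0.185 m or y of softener_bottle in the frame of peg_box between -0.185 and -0.115 m) and (y of softener_bottle in the frame of hook_tray between 0.115 and 0.185 m or y of softener_bottle in the frame of hook_tray between -0.185 and -0.115 m) and x of brush in the frame of peg_box between -0.13 and -0.075 m and y of brush in the frame of peg_box between -0.02 and 0.02 m and angle between the x axis of brush and the y axis of peg_box, either way round below 0.2 rad and z of brush in the frame of shelf between 0.056 and 0.064 m and linear speed of each of powder_tub, scoop, softener_bottle, brush below 0.02 m/s); the robot touches nothing.
It fails at once if the peg box or the hook tray is shifted by more than 15 mm (distance of any of peg_box, hook_tray from where it was at the start of the episode above 0.015 m).
It fails at once if the soap, the starch can or the button jar is shifted by more than 20 mm (distance of any of soap, starch_can, button_jar from where it was at the start of the episode above 0.02 m).
It also fails if it takes over 122 s, if anything falls off the work surface, if the arm or the gripper's body presses on something with over 40 N, if the wrist force passes 120 N, or if a joint passes its speed limit or range.

## Working session

There is one attempt and no reset: what is moved stays moved. The work goes in short steps, Python scripts to look and compute and a tool call to move; the robot and the scene stay as the last step left them, time stands still between calls to the robot, and variables do not carry over. Pictures are saved under pics/ and viewed, at most 17 in all, crops included, and the job is handed in when it is done.

Besides the shell and the picture viewer there is one more tool, called after "Request:" as a command line: name --argument value ..., lists and objects as JSON in quotes. servo_tool: Moves the arm, as the interface text tells. Shift numbers are shares of 0.12 m and turn numbers shares of 1.5 rad, none past 1 either way. Its arguments: {"type":"object","properties":{"moves":{"type":"string"}},"required":["moves"]}

```bash
ls; mkdir -p pics; cat > h.py <<'E'
import numpy as np, cv2
from scipy.spatial.transform import Rotation as R
from cell import arm
def cam(p, obs=None):
    if "hand_eye" in p:
        T=np.eye(4); T[:3,:3]=R.from_rotvec(obs["tcp_rot"]).as_matrix(); T[:3,3]=obs["tool_pos"]
        M=T@np.array(p["hand_eye"]); return M[:3,:3],M[:3,3]
    o=np.array(p["orientation"],float)
    Q=o if o.shape==(3,3) else R.from_rotvec(o).as_matrix() if o.size==3 else R.from_quat(o).as_matrix()
    return Q,np.array(p["origin"])
def pt(p,u,v,z,obs=None):
    Q,o=cam(p,obs); d=Q@np.array([(u-p["cx"])/p["fx"],(v-p["cy"])/p["fy"],1]); return o+d*(z-o[2])/d[2]
def px(p,X,obs=None):
    Q,o=cam(p,obs); c=Q.T@(np.array(X)-o); return np.array([p["cx"]+p["fx"]*c[0]/c[2],p["cy"]+p["fy"]*c[1]/c[2]])
E
python3 - <<'E'
from h import *
o=arm.get_obs(); print(o)
for n in ["scene","side","wrist"]:
    p=arm.get_image(n); cv2.imwrite(f"pics/{n}0.png",p["image"]); print(n,{k:v for k,v in p.items() if k!="image"})
    for q in "shelf peg_box hook_tray powder_tub scoop softener_bottle brush starch_can button_jar soap".split():
        for r in arm.tip_of(p,q)[:4]:
            if r["score"]>.2: print(n,q,np.round(r["position"],1),round(r["score"],2))
E
```

```text
pics
{'time_s': 0.0, 'joint_positions': array([-1.35908828,  0.47776618,  0.02233674,  1.55648528, -0.01147091,
        1.10931373, -0.08311685]), 'joint_vel': array([ 1.06957825e-03, -1.09584947e-04, -6.52153334e-04, -7.57701004e-04,
       -8.76222714e-05, -1.78072588e-03,  2.21029033e-05]), 'effort': array([-9.52637470e-05, -5.96454012e+01,  1.60786539e+00, -2.81203902e+01,
        1.24496993e-02,  9.12494317e-03,  1.94716358e-05]), 'tool_pos': array([0.21203908, 0.64018533, 0.23033414]), 'tcp_rot': array([-5.00162722e-01, -3.10138611e+00,  2.88939428e-03]), 'contact_force': array([0.23392243, 1.1487145 , 0.21118336]), 'moment': array([-0.03120955, -0.03950671, -0.03264526]), 'grip_force': 0.0, 'gripper_width': 0.08499150360659546}
scene {'fx': 589.9808266666353, 'fy': 589.9808266666353, 'cx': 326.3158549786074, 'cy': 242.24519270434425, 'origin': array([ 1.42370981, -0.13637744,  0.82867766]), 'orientation': array([-1.76157666, -1.56739856,  0.77432531]), 'shot': 1}
scene shelf [284.3 454.9] 0.78
scene peg_box [253.  528.1] 0.61
scene hook_tray [193.7 455.3] 0.83
scene hook_tray 
[... 734 characters left out ...]
de scoop [268.4 424.3] 0.32
side softener_bottle [360.2 373.9] 0.73
side brush [284.7 377.6] 0.65
side brush [317.9 485.1] 0.61
side button_jar [267.3 423.5] 0.56
side soap [230.7 307. ] 0.77
wrist {'fx': 407.49576118217595, 'fy': 407.49576118217595, 'cx': 311.8806482029379, 'cy': 238.0307118477317, 'hand_eye': array([[ 1.88469199e-04, -9.45562126e-01, -3.25441591e-01,
         8.30811099e-02],
       [ 9.99999907e-01,  5.16653821e-05,  4.29005869e-04,
        -1.24258262e-03],
       [-3.88837638e-04, -3.25441642e-01,  9.45562048e-01,
        -1.43046371e-01],
       [ 0.00000000e+00,  0.00000000e+00,  0.00000000e+00,
         1.00000000e+00]]), 'shot': 3}
wrist hook_tray [295.1  16.2] 0.79
```

View pics/scene0.png

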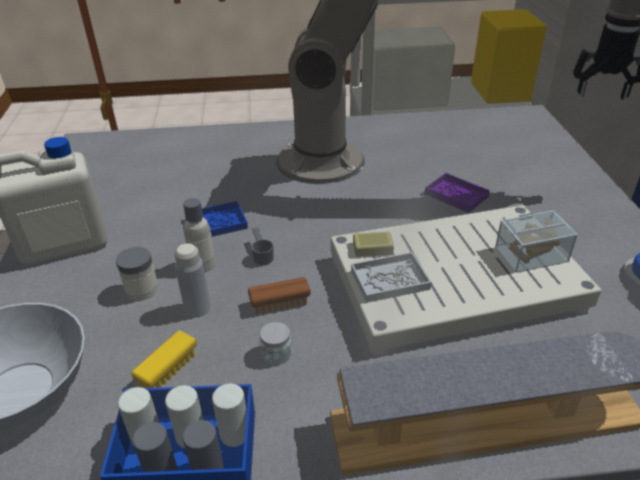

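View pics/side0.png

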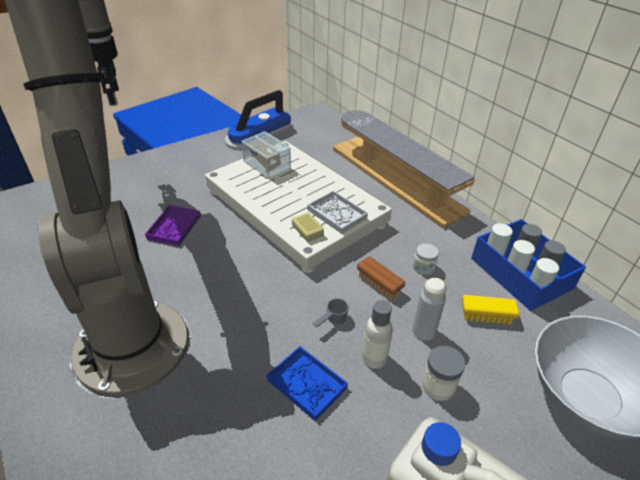

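The scene view shows the shelf at right, with the silver tray (392,275), soap (373,242) and peg box (537,242). On the worktop are the tub (137,272), bottle (198,235), can (192,282), scoop (262,250), brown brush (280,294) and jar (275,343). The yellow brush and the blue and purple trays are look-alikes. A sleeve board stands behind the shelf.

```bash
cat > m.py <<'E'
from h import *
Z=dict(shelf=0,peg_box=.06,hook_tray=.06,powder_tub=0,scoop=0,softener_bottle=0,brush=0,starch_can=0,button_jar=0,soap=.06)
for n in ["scene","side"]:
    p=arm.get_image(n)
    for q,z in Z.items():
        for r in arm.tip_of(p,q)[:4]:
            if r["score"]>.4:
                v,u=r["position"]; print(n,q,np.round(pt(p,u,v,z),3)[:2],round(r["score"],2))
    # orientation/outline from regions
    for q,z in dict(shelf=.06,peg_box=.13,hook_tray=.08,scoop=.038,brush=.042).items():
        for r in arm.regions_of(p,q)[:3]:
            if r["score"]<.4: continue
            c=max(cv2.findContours(r["pixels"].astype(np.uint8),0,2)[0],key=cv2.contourArea)
            W=np.array([pt(p,*k[0],z)[:2] for k in c],np.float32)
            (cx,cy),(a,b),t=cv2.minAreaRect(W*1000)
            print("  reg",n,q,"box",np.round(r["box"]),"rect",np.round([cx,cy,a,b,t],1),round(r["score"],2))
E
python3 m.py
```

```text
scene shelf [0.542 0.221] 0.92
scene peg_box [0.535 0.373] 0.65
scene hook_tray [ 0.355 -0.27 ] 0.89
scene hook_tray [0.573 0.076] 0.84
scene hook_tray [0.301 0.29 ] 0.7
scene powder_tub [ 0.481 -0.428] 0.8
scene scoop [ 0.414 -0.173] 0.71
scene softener_bottle [ 0.415 -0.301] 0.61
scene brush [ 0.709 -0.343] 0.84
scene brush [ 0.554 -0.142] 0.76
scene starch_can [ 0.549 -0.302] 0.84
scene button_jar [ 0.692 -0.157] 0.79
scene soap [0.477 0.06 ] 0.93
  reg scene shelf box [465. 282. 266. 150.] rect [564.1 220.5 345.7 476.    8. ] 0.56
  reg scene peg_box box [536. 241.  84.  61.] rect [573.5 356.  155.8 171.8   8.9] 0.81
  reg scene hook_tray box [224. 218.  45.  33.] rect [ 358.7 -247.4  113.    85.    14.7] 0.94
  reg scene hook_tray box [191. 279.  33.  73.] rect [ 549.2 -305.9  219.9   52.3   11.4] 0.68
  reg scene hook_tray box [457. 192.  57.  35.] rect [320.3 282.8 131.  115.   44. ] 0.66
  reg scene scoop box [263. 247.  28.  38.] rect [ 412.5 -169.1   45.5  131.5   87.7] 0.67
  reg scene brush box [279. 296.  59.  38.] rect [ 578.4 -139.2   78.4  118.9    8.6] 0.95
  reg sce
[... 631 characters left out ...]
shelf box [300. 209. 190. 133.] rect [526.  204.2 331.5 499.9   7.6] 0.66
  reg side peg_box box [266. 156.  50.  44.] rect [515.8 338.5 144.  212.8   7.2] 0.7
  reg side hook_tray box [336. 211.  60.  44.] rect [573.3  70.7 112.4 146.6   9. ] 0.85
  reg side hook_tray box [307. 384.  83.  76.] rect [ 239.6 -310.5   98.7  131.7   15.4] 0.71
  reg side hook_tray box [172. 225.  57.  43.] rect [196.9 240.7 142.1 100.8  43. ] 0.57
  reg side scoop box [332. 313.  34.  26.] rect [ 390.8 -182.1   93.9   54.5   27.6] 0.7
  reg side brush box [490. 309.  57.  27.] rect [ 688.6 -356.7   74.2  123.9   51. ] 0.87
  reg side brush box [381. 280.  47.  45.] rect [ 543.5 -147.5   66.3  128.1    8.5] 0.57
```

Request:
servo_tool --moves "-.1 -.03 0 0 0 .075 0;-.2 -.06 0 0 0 .15 0;-.3 -.09 0 0 0 .225 0;-.4 -.12 0 0 0 .3 0;-.5 -.15 0 0 0 .375 0;-.6 -.18 0 0 0 .45 0;-.75 -.21 0 0 0 .525 0;-.9 -.25 0 0 0 .6 0;-.97 -.29 0 0 0 .68 0;-.97 -.29 0 0 0 .735 0"

```text
time_s: 4.08
tool_pos: [0.3149, 0.5689, 0.2316]
tcp_rot: [2.062, 2.368, 0.001]
contact_force: [-0.1, 0.3, 0.2]
gripper_width: 0.0853
grip_force: 0.0
```

Request:
servo_tool --moves "-.1 .05 -.01 0 0 0 0;-.2 .1 -.02 0 0 0 0;-.3 .16 -.03 0 0 0 0;-.4 .21 -.04 0 0 0 0;-.5 .26 -.05 0 0 0 0;-.6 .31 -.06 0 0 0 0;-.7 .36 -.07 0 0 0 0;-.8 .42 -.08 0 0 0 0;-.9 .47 -.1 0 0 0 0;-.98 .52 -.11 0 0 0 0"

```text
time_s: 4.92
tool_pos: [0.392, 0.4626, 0.2449]
tcp_rot: [2.051, 2.379, 0.0]
contact_force: [0.2, 0.7, -0.2]
gripper_width: 0.0852
grip_force: 0.0
```

Request:
servo_tool --moves "-.1 .05 -.01 0 0 0 0;-.2 .1 -.02 0 0 0 0;-.3 .16 -.03 0 0 0 0;-.4 .21 -.04 0 0 0 0;-.5 .26 -.05 0 0 0 0;-.6 .31 -.06 0 0 0 0;-.7 .36 -.07 0 0 0 0;-.8 .42 -.08 0 0 0 0;-.9 .47 -.1 0 0 0 0;-.98 .52 -.11 0 0 0 0"

```text
time_s: 5.75
tool_pos: [0.471, 0.3555, 0.2581]
tcp_rot: [2.051, 2.379, 0.0]
contact_force: [-0.3, 0.7, 0.1]
gripper_width: 0.0852
grip_force: 0.0
```

Request:
servo_tool --moves "-.1 .05 -.01 0 0 0 0;-.2 .1 -.02 0 0 0 0;-.3 .16 -.03 0 0 0 0;-.4 .21 -.04 0 0 0 0;-.5 .26 -.05 0 0 0 0;-.6 .31 -.06 0 0 0 0;-.7 .36 -.07 0 0 0 0;-.8 .42 -.08 0 0 0 0;-.98 .52 -.11 0 0 0 0;-.98 .52 -.11 0 0 0 0"

```text
time_s: 6.58
tool_pos: [0.5525, 0.2445, 0.2719]
tcp_rot: [2.056, 2.371, 0.001]
contact_force: [-0.1, -0.8, 0.8]
gripper_width: 0.0853
grip_force: 0.0
```

```bash
cat > w.py <<'E'
from h import *
import sys
def look(name,Z,n="wrist"):
    o=arm.get_obs(); p=arm.get_image(n); cv2.imwrite(f"pics/{name}.png",p["image"])
    print("q",np.round(o["joint_positions"],2),np.round(o["tool_pos"],4),"yaw",round(np.degrees(np.arctan2(*R.from_rotvec(o["tcp_rot"]).as_matrix()[[1,0],0])),2))
    for q,(zb,zt) in Z.items():
        for r in arm.tip_of(p,q)[:2]:
            if r["score"]>.4: v,u=r["position"]; print(q,"tip",np.round(pt(p,u,v,zb,o),3)[:2],round(r["score"],2))
        for r in arm.regions_of(p,q)[:2]:
            if r["score"]<.4: continue
            c=max(cv2.findContours(r["pixels"].astype(np.uint8),0,2)[0],key=cv2.contourArea)
            W=np.array([pt(p,*k[0],zt,o)[:2] for k in c],np.float32)
            print("   ",q,"box",np.round(r["box"]),"rect@top",np.round(np.r_[tuple(map(np.ravel,cv2.minAreaRect(W*1000)))] if 0 else np.hstack(cv2.minAreaRect(W*1000)),1),round(r["score"],2))
    return o,p
E
python3 -c "
from w import *
look('w1',dict(shelf=(0,.06),peg_box=(.06,.13),hook_tray=(.06,.08),soap=(.06,.086)))"
```

```text
q [-0.85  0.34  0.43  1.71 -0.15  1.12 -0.24] [0.5525 0.2445 0.2719] yaw 98.16
shelf tip [0.541 0.22 ] 0.85
    shelf box [292. 209. 385. 418.] rect@top [544.7 195.5 298.8 401.9   8. ] 0.94
peg_box tip [0.539 0.379] 0.84
    peg_box box [313.  56. 147. 111.] rect@top [539.2 350.3  90.9  66.2   9. ] 0.88
hook_tray tip [0.58  0.081] 0.94
    hook_tray box [26. 49. 52. 94.] rect@top [324.4 324.9  69.6  37.   84.2] 0.92
    hook_tray box [312. 364. 106. 123.] rect@top [579.3  79.3  96.7 142.6   8.6] 0.62
soap tip [0.48  0.058] 0.7
    soap box [212. 368.  61.  84.] rect@top [483.6  66.9  93.   48.3  84.9] 0.62
```

View pics/w1.png

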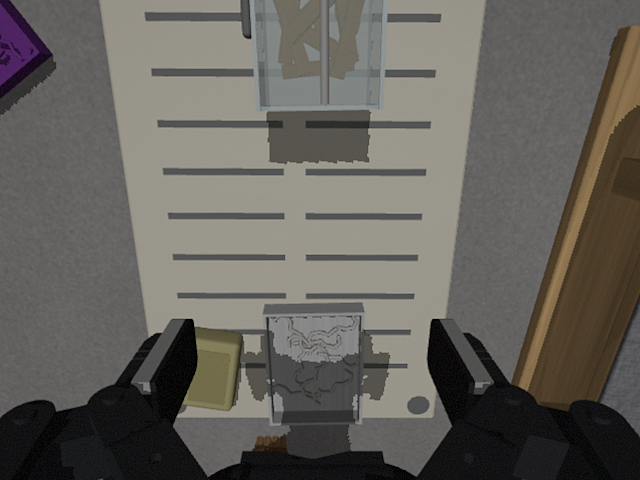

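The shelf view shows the peg box at the top (318,50), the tray at (312,364), the soap at (212,368), and the spot for the tub clear between them. The sleeve board is at right (col >520). Next I move to the things on the right.

Request:
servo_tool --moves "-.1 -.03 0 0 0 0 0;-.2 -.06 0 0 0 0 0;-.3 -.09 0 0 0 0 0;-.4 -.12 0 0 0 0 0;-.5 -.15 0 0 0 0 0;-.6 -.18 0 0 0 0 0;-.7 -.21 0 0 0 0 0;-.8 -.24 0 0 0 0 0;-.9 -.27 0 0 0 0 0;-1 -.3 0 0 0 0 0"

```text
time_s: 7.87
tool_pos: [0.531, 0.1247, 0.2709]
tcp_rot: [-2.051, -2.38, -0.0]
contact_force: [0.1, 0.6, -0.1]
gripper_width: 0.0854
grip_force: 0.0
```

Request:
servo_tool --moves "-.1 -.03 0 0 0 0 0;-.2 -.06 0 0 0 0 0;-.3 -.09 0 0 0 0 0;-.4 -.12 0 0 0 0 0;-.5 -.15 0 0 0 0 0;-.6 -.18 0 0 0 0 0;-.7 -.21 0 0 0 0 0;-.8 -.24 0 0 0 0 0;-.9 -.27 0 0 0 0 0;-1 -.3 0 0 0 0 0"

```text
time_s: 8.7
tool_pos: [0.5132, 0.0007, 0.2709]
tcp_rot: [-2.051, -2.38, -0.0]
contact_force: [0.5, -0.4, -0.2]
gripper_width: 0.0854
grip_force: 0.0
```

Request:
servo_tool --moves "-.1 -.03 0 0 0 0 0;-.2 -.06 0 0 0 0 0;-.3 -.09 0 0 0 0 0;-.4 -.12 0 0 0 0 0;-.5 -.15 0 0 0 0 0;-.6 -.18 0 0 0 0 0;-.7 -.21 0 0 0 0 0;-.8 -.24 0 0 0 0 0;-.9 -.27 0 0 0 0 0;-1 -.3 0 0 0 0 0"

```text
time_s: 9.53
tool_pos: [0.4952, -0.1233, 0.2709]
tcp_rot: [2.051, 2.38, 0.0]
contact_force: [0.3, 0.6, 0.3]
gripper_width: 0.0852
grip_force: 0.0
```

Request:
servo_tool --moves "-.1 -.03 0 0 0 0 0;-.2 -.06 0 0 0 0 0;-.3 -.09 0 0 0 0 0;-.4 -.12 0 0 0 0 0;-.5 -.15 0 0 0 0 0;-.6 -.18 0 0 0 0 0;-.7 -.21 0 0 0 0 0;-.8 -.24 0 0 0 0 0;-1 -.3 0 0 0 0 0;-1 -.3 0 0 0 0 0"

```text
time_s: 10.37
tool_pos: [0.476, -0.2511, 0.2713]
tcp_rot: [2.055, 2.373, -0.003]
contact_force: [-0.8, -0.8, 0.9]
gripper_width: 0.0851
grip_force: 0.0
```

```bash
python3 -c "
from w import *
look('w2',dict(powder_tub=(0,.09),scoop=(0,.038),softener_bottle=(0,.165),brush=(0,.042)))"
```

```text
q [-0.21  0.24  0.7   1.87 -0.17  1.09  0.7 ] [ 0.476  -0.2511  0.2713] yaw 98.22
powder_tub tip [ 0.482 -0.426] 0.63
    powder_tub box [294. 359.  68. 105.] rect@top [ 478.  -401.5   66.2  112.5    8.9] 0.67
    powder_tub box [561. 119.  96.  64.] rect@top [ 655.1 -157.3   72.8   49.2    2.4] 0.47
scoop tip [ 0.412 -0.171] 0.67
    scoop box [223.  88. 108.  60.] rect@top [ 391.4 -181.3   93.6   47.4   26.6] 0.74
softener_bottle tip [ 0.416 -0.305] 0.9
    softener_bottle box [228. 256.  82. 113.] rect@top [ 424.4 -276.7   88.3   42.2   62.5] 0.83
    softener_bottle box [225.  89. 111.  63.] rect@top [ 416.1 -177.4   62.    31.3   27.2] 0.64
brush tip [ 0.559 -0.141] 0.89
brush tip [ 0.705 -0.35 ] 0.7
    brush box [509. 306.  99. 102.] rect@top [ 694.9 -344.4   46.6  134.9   50.9] 0.95
    brush box [224.  87. 110.  62.] rect@top [ 388.9 -173.8   94.7   47.5    8.2] 0.45
```

View pics/w2.png

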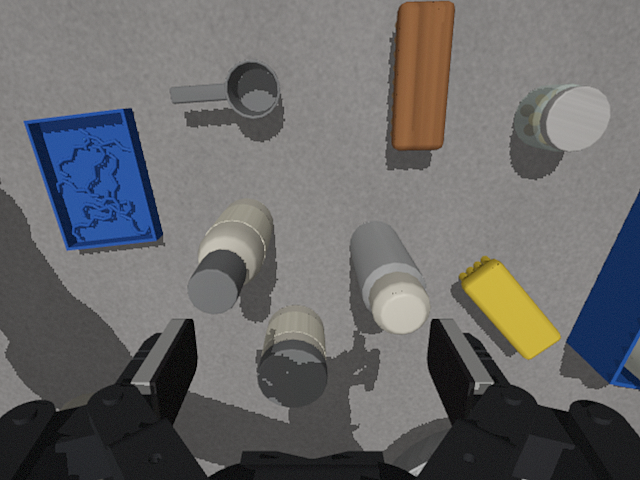

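The wrist view shows the tub lid at (293,372), the bottle cap at (216,288), the can at (400,305) and the scoop rim at (253,90) with its handle pointing left. The brown brush is centred near (424,76), with the jar at (575,118). Now I refine these positions from the outlines.

```bash
cat > tgt.py <<'E'
from h import *
def go(P,obs=None):
    o=obs or arm.get_obs(); M=R.from_rotvec(o["tcp_rot"]).as_matrix(); d=M.T@(np.array(P)-o["tool_pos"]); return np.round(d/.12,3)
E
python3 - <<'E'
from tgt import *
o=arm.get_obs(); p=arm.get_image("wrist")
for n,u,v,z in [("tub",293,373,.09),("capb",216,288,.165),("scoop",253,90,.038),("hand",172,96,.036),("br1",399,3,.042),("br2",454,3,.042),("br3",442,149,.042),("br4",394,149,.042),("can",400,307,.155)]:
    print(n,np.round(pt(p,u,v,z,o),4)[:2])
for X in [(.482,-.426,.09)]: print(px(p,X,o))
print(go((.482,-.426,.13)),go((.482,-.426,.053)))
E
```

```text
tub [ 0.485  -0.4103]
capb [ 0.42   -0.2933]
scoop [ 0.4145 -0.1649]
hand [ 0.3446 -0.1804]
br1 [ 0.5245 -0.0817]
br2 [ 0.5683 -0.0751]
br3 [ 0.5879 -0.1891]
br4 [ 0.5453 -0.1956]
can [ 0.5491 -0.2939]
[287.67943516 386.16685443]
[-1.493 -0.19   1.174] [-1.493 -0.19   1.815]
```

Request:
servo_tool --moves "-.1 -.01 .03 0 0 0 0;-.2 -.03 .06 0 0 0 0;-.3 -.04 .09 0 0 0 0;-.4 -.06 .12 0 0 0 0;-.5 -.07 .15 0 0 0 0;-.6 -.09 .18 0 0 0 0;-.7 -.1 .2 0 0 0 0;-.8 -.12 .2 0 0 0 0;-.9 -.14 .2 0 0 0 0;-1 -.15 .2 0 0 0 0"

```text
time_s: 11.7
tool_pos: [0.4775, -0.3684, 0.2471]
tcp_rot: [2.05, 2.38, -0.0]
contact_force: [0.1, -0.3, -0.5]
gripper_width: 0.0855
grip_force: 0.0
```

Request:
servo_tool --moves "-.1 -.01 .05 0 0 0 0;-.2 -.02 .1 0 0 0 0;-.3 -.03 .15 0 0 0 0;-.4 -.04 .2 0 0 0 0;-.45 -.04 .25 0 0 0 0;-.45 -.04 .3 0 0 0 0;-.45 -.04 .3 0 0 0 0;-.45 -.04 .3 0 0 0 0;-.45 -.04 .3 0 0 0 0;-.45 -.04 .3 0 0 0 0"

```text
time_s: 12.53
tool_pos: [0.4813, -0.4211, 0.2113]
tcp_rot: [2.049, 2.381, 0.001]
contact_force: [0.6, -0.1, 0.8]
gripper_width: 0.0851
grip_force: 0.0
```

```bash
python3 -c "
from w import *
from tgt import go
look('w3',dict(powder_tub=(0,.09),softener_bottle=(0,.165)))"
```

```text
q [ 0.15  0.51  0.66  1.7  -0.35  1.06  1.08] [ 0.4813 -0.4211  0.2113] yaw 98.56
powder_tub tip [ 0.483 -0.426] 0.72
    powder_tub box [312. 223.  98. 116.] rect@top [ 482.4 -419.8   77.    67.5   71. ] 0.78
softener_bottle tip [ 0.415 -0.301] 0.83
    softener_bottle box [220.  38. 129.  76.] rect@top [ 428.4 -321.8   51.3   28.5    8.6] 0.8
```

View pics/w3.png

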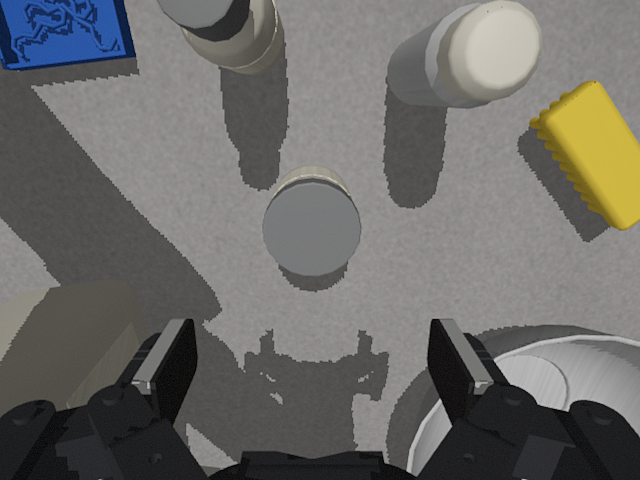

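The lid top is centred at (312,228), radius 49. The jug is at lower left (edge 130,290) and the bowl at lower right. I'll check clearances.

```bash
python3 - <<'E'
from tgt import *
o=arm.get_obs(); p=arm.get_image("wrist")
print(pt(p,312,228,.09,o),"jug",[np.round(pt(p,u,v,z,o),3) for u,v in((130,285),(145,340)) for z in (.0,.1,.15)])
print("bowl",[np.round(pt(p,410,470,z,o),3) for z in (0,.06)])
s=arm.get_image("scene"); cv2.imwrite("pics/s3.png",cv2.resize(s["image"][60:420,0:400],(800,720))[:600])
for X in [(.483,-.42,.0)]: print(go((X[0],X[1],.053)))
E
```

```text
[ 0.48161534 -0.42248959  0.09      ] jug [array([ 0.322, -0.533,  0.   ]), array([ 0.364, -0.478,  0.1  ]), array([ 0.384, -0.451,  0.15 ]), array([ 0.338, -0.592,  0.   ]), array([ 0.375, -0.521,  0.1  ]), array([ 0.393, -0.485,  0.15 ])]
bowl [array([ 0.64 , -0.721,  0.   ]), array([ 0.611, -0.656,  0.06 ])]
[0.01  0.019 1.317]
```

View pics/s3.png

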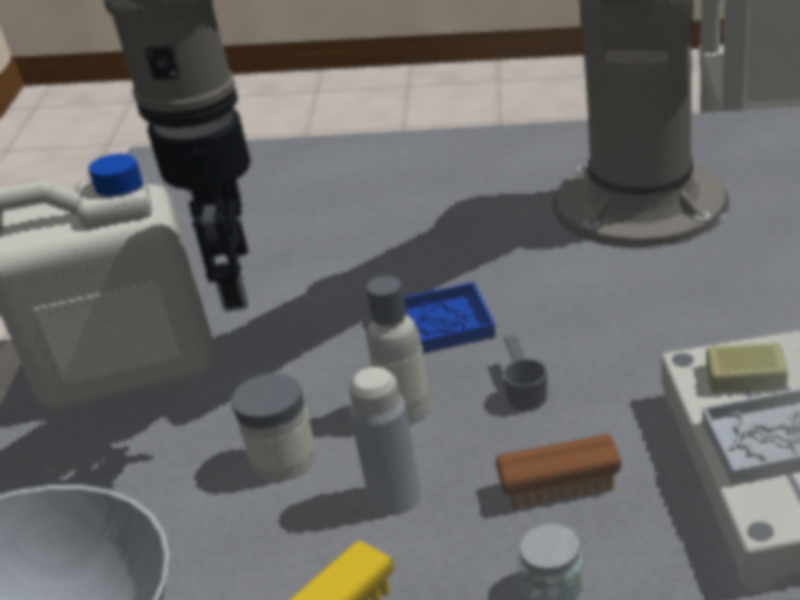

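Request:
servo_tool --moves "0 .005 .1 0 0 0 0;0 .005 .2 0 0 0 0;0 .005 .3 0 0 0 0;0 .005 .4 0 0 0 0;0 .005 .5 0 0 0 0;0 .005 .6 0 0 0 0;0 .005 .7 0 0 0 0;0 .005 .8 0 0 0 0;0 .005 .9 0 0 0 0;0 .005 .9 0 0 0 0"

```text
time_s: 13.72
tool_pos: [0.4803, -0.4202, 0.0999]
tcp_rot: [-2.048, -2.377, 0.001]
contact_force: [-0.5, 0.9, -0.3]
gripper_width: 0.0856
grip_force: 0.0
```

Request:
servo_tool --moves "0 0 .1 0 0 0 0;0 0 .2 0 0 0 0;0 0 .3 0 0 0 0;0 0 .41 0 0 0 0;0 0 .41 0 0 0 0;0 0 .41 0 0 0 1;0 0 .41 0 0 0 1;0 0 .41 0 0 0 1;0 0 .41 0 0 0 1;0 0 .41 0 0 0 1"

```text
time_s: 14.55
tool_pos: [0.4816, -0.4216, 0.054]
tcp_rot: [2.05, 2.38, 0.0]
contact_force: [0.2, -0.9, -0.2]
gripper_width: 0.0662
grip_force: 67.4
```

Request:
servo_tool --moves "0 0 0 0 0 0 1;0 0 0 0 0 0 1;0 0 0 0 0 0 1;0 0 0 0 0 0 1;0 0 -.05 0 0 0 1;0 0 -.1 0 0 0 1;0 0 -.2 0 0 0 1;0 0 -.3 0 0 0 1;0 0 -.4 0 0 0 1;0 0 -.5 0 0 0 1"

```text
time_s: 15.38
tool_pos: [0.4816, -0.4217, 0.1154]
tcp_rot: [2.05, 2.379, 0.0]
contact_force: [0.9, -0.3, -4.0]
gripper_width: 0.0661
grip_force: 67.6
```

Request:
servo_tool --moves "0 0 -.1 0 0 0 1;0 0 -.2 0 0 0 1;0 0 -.3 0 0 0 1;0 0 -.4 0 0 0 1;0 0 -.5 0 0 0 1;0 0 -.6 0 0 0 1;0 0 -.7 0 0 0 1;.05 0 -.8 0 0 0 1;.15 .02 -.9 0 0 0 1;.27 .04 -1 0 0 0 1"

```text
time_s: 16.22
tool_pos: [0.4808, -0.3888, 0.2348]
tcp_rot: [2.052, 2.378, -0.001]
contact_force: [0.6, 0.5, -3.3]
gripper_width: 0.066
grip_force: 67.7
```

Request:
servo_tool --moves ".1 .03 -.06 0 0 0 1;.2 .06 -.1 0 0 0 1;.3 .09 -.1 0 0 0 1;.4 .12 -.1 0 0 0 1;.5 .15 -.1 0 0 0 1;.6 .18 -.1 0 0 0 1;.7 .2 -.1 0 0 0 1;.8 .23 -.1 0 0 0 1;.9 .26 -.1 0 0 0 1;1 .28 -.1 0 0 0 1"

```text
time_s: 17.05
tool_pos: [0.4969, -0.2637, 0.2454]
tcp_rot: [-2.05, -2.38, 0.0]
contact_force: [-0.8, 1.1, -2.7]
gripper_width: 0.0659
grip_force: 67.7
```

Request:
servo_tool --moves ".1 .03 0 0 0 0 1;.2 .06 0 0 0 0 1;.3 .09 0 0 0 0 1;.4 .12 0 0 0 0 1;.5 .15 0 0 0 0 1;.6 .18 0 0 0 0 1;.7 .2 0 0 0 0 1;.8 .23 0 0 0 0 1;.9 .26 0 0 0 0 1;1 .28 0 0 0 0 1"

```text
time_s: 17.88
tool_pos: [0.5123, -0.1402, 0.2455]
tcp_rot: [-2.05, -2.38, 0.0]
contact_force: [0.5, -0.5, -2.9]
gripper_width: 0.0662
grip_force: 67.7
```

Request:
servo_tool --moves ".1 .03 0 0 0 0 1;.2 .06 0 0 0 0 1;.3 .09 0 0 0 0 1;.4 .12 0 0 0 0 1;.5 .15 0 0 0 0 1;.6 .18 0 0 0 0 1;.7 .2 0 0 0 0 1;.8 .23 0 0 0 0 1;.9 .26 0 0 0 0 1;1 .28 0 0 0 0 1"

```text
time_s: 18.72
tool_pos: [0.528, -0.0165, 0.2457]
tcp_rot: [2.05, 2.38, 0.0]
contact_force: [0.1, 0.7, -3.2]
gripper_width: 0.066
grip_force: 67.7
```

Request:
servo_tool --moves ".1 .03 0 0 0 0 1;.2 .06 0 0 0 0 1;.3 .09 0 0 0 0 1;.4 .12 0 0 0 0 1;.5 .15 0 0 0 0 1;.6 .18 0 0 0 0 1;.7 .2 0 0 0 0 1;.8 .23 0 0 0 0 1;.9 .26 0 0 0 0 1;1 .28 0 0 0 0 1"

```text
time_s: 19.55
tool_pos: [0.5436, 0.1072, 0.2457]
tcp_rot: [2.05, 2.38, 0.0]
contact_force: [1.3, -0.2, -2.7]
gripper_width: 0.066
grip_force: 67.7
```

Request:
servo_tool --moves ".1 .03 0 0 0 0 1;.2 .06 0 0 0 0 1;.3 .09 0 0 0 0 1;.4 .12 0 0 0 0 1;.5 .15 0 0 0 0 1;.6 .18 0 0 0 0 1;.7 .2 0 0 0 0 1;.8 .23 0 0 0 0 1;.95 .28 0 0 0 0 1;1 .28 0 0 0 0 1"

```text
time_s: 20.38
tool_pos: [0.5591, 0.2339, 0.2456]
tcp_rot: [-2.046, -2.383, -0.003]
contact_force: [-0.3, 1.7, -3.7]
gripper_width: 0.0661
grip_force: 67.8
```

```bash
python3 -c "
from tgt import *
print(go((.559,.2295,.116)),arm.get_obs()['tool_pos'],arm.get_obs()['joint_positions'].round(2))"
```

```text
[-0.038 -0.007  1.08 ] [0.55907313 0.23389688 0.24557874] [-0.88  0.38  0.5   1.74 -0.2   1.08 -0.16]
```

Request:
servo_tool --moves "-.03 0 .1 0 0 0 1;-.03 0 .2 0 0 0 1;-.03 0 .3 0 0 0 1;-.03 0 .4 0 0 0 1;-.03 0 .5 0 0 0 1;-.03 0 .6 0 0 0 1;-.03 0 .7 0 0 0 1;-.03 0 .8 0 0 0 1;-.03 0 .88 0 0 0 1;-.03 0 .95 0 0 0 1"

```text
time_s: 21.22
tool_pos: [0.5591, 0.2259, 0.1304]
tcp_rot: [-2.05, -2.38, 0.001]
contact_force: [-0.1, -0.7, -3.3]
gripper_width: 0.0663
grip_force: 67.8
```

Request:
servo_tool --moves "0 0 .04 0 0 0 1;0 0 .08 0 0 0 1;0 0 .11 0 0 0 1;0 0 .13 0 0 0 1;0 0 .13 0 0 0 1;0 0 .13 0 0 0 1;0 0 .13 0 0 0 0;0 0 .13 0 0 0 0;0 0 .13 0 0 0 0;0 0 .13 0 0 0 0"

```text
time_s: 22.05
tool_pos: [0.5598, 0.2262, 0.1167]
tcp_rot: [2.05, 2.38, 0.002]
contact_force: [0.5, 0.0, 0.8]
gripper_width: 0.0855
grip_force: 0.0
```

Request:
servo_tool --moves "0 0 0 0 0 0 0;0 0 -.1 0 0 0 0;0 0 -.2 0 0 0 0;0 0 -.3 0 0 0 0;0 0 -.4 0 0 0 0;0 0 -.5 0 0 0 0;0 0 -.65 0 0 0 0;0 0 -.8 0 0 0 0;-.1 0 -.9 0 0 0 0;-.2 0 -1 0 0 0 0"

```text
time_s: 22.88
tool_pos: [0.5631, 0.2019, 0.2378]
tcp_rot: [2.049, 2.381, 0.002]
contact_force: [0.2, -0.7, 0.3]
gripper_width: 0.0856
grip_force: 0.0
```

Request:
servo_tool --moves "-.1 -.06 0 0 0 0 0;-.2 -.12 0 0 0 0 0;-.3 -.17 0 0 0 0 0;-.4 -.23 0 0 0 0 0;-.5 -.29 0 0 0 0 0;-.6 -.34 0 0 0 0 0;-.7 -.4 0 0 0 0 0;-.8 -.46 0 0 0 0 0;-.9 -.51 0 0 0 0 0;-1 -.57 0 0 0 0 0"

```text
time_s: 23.72
tool_pos: [0.5126, 0.0722, 0.2361]
tcp_rot: [2.051, 2.38, 0.0]
contact_force: [0.4, -0.8, 0.1]
gripper_width: 0.0851
grip_force: 0.0
```

Request:
servo_tool --moves "-.1 -.06 0 0 0 0 0;-.2 -.12 0 0 0 0 0;-.3 -.17 0 0 0 0 0;-.4 -.23 0 0 0 0 0;-.5 -.29 0 0 0 0 0;-.6 -.34 0 0 0 0 0;-.7 -.4 0 0 0 0 0;-.8 -.46 0 0 0 0 0;-.9 -.51 0 0 0 0 0;-1 -.57 0 0 0 0 0"

```text
time_s: 24.55
tool_pos: [0.4627, -0.0566, 0.2361]
tcp_rot: [2.05, 2.38, 0.0]
contact_force: [0.9, 0.0, 0.5]
gripper_width: 0.0856
grip_force: 0.0
```

Request:
servo_tool --moves "-.1 -.06 .03 0 0 .08 0;-.2 -.12 .06 0 0 .16 0;-.3 -.17 .09 0 0 .24 0;-.4 -.23 .12 0 0 .32 0;-.5 -.29 .15 0 0 .4 0;-.6 -.34 .18 0 0 .48 0;-.7 -.4 .2 0 0 .56 0;-.8 -.46 .2 0 0 .64 0;-.9 -.51 .2 0 0 .72 0;-.9 -.56 .2 0 0 .8 0"

```text
time_s: 25.38
tool_pos: [0.4121, -0.1749, 0.2123]
tcp_rot: [3.038, 0.793, 0.001]
contact_force: [-0.1, -0.0, 0.1]
gripper_width: 0.0855
grip_force: 0.0
```

Request:
servo_tool --moves "0 0 .05 0 0 .08 0;0 0 .1 0 0 .16 0;0 0 .15 0 0 .2 0;0 0 .2 0 0 .2 0;0 0 .2 0 0 .2 0;0 0 .2 0 0 .2 0;0 0 .2 0 0 .2 0;0 0 .2 0 0 .2 0;0 0 .2 0 0 .2 0;0 0 .2 0 0 .2 0"

```text
time_s: 26.22
tool_pos: [0.4128, -0.1721, 0.1883]
tcp_rot: [-3.123, -0.344, -0.001]
contact_force: [-1.0, -0.3, 0.3]
gripper_width: 0.0853
grip_force: 0.0
```

```bash
python3 -c "
from w import *
look('w4',dict(scoop=(0,.038)))"
```

```text
q [-0.55  0.21  0.93  2.17 -0.22  0.86 -0.84] [ 0.4128 -0.1721  0.1883] yaw 12.59
scoop tip [ 0.414 -0.169] 0.96
    scoop box [308. 240.  59. 123.] rect@top [ 390.4 -175.2   99.    47.4   12.6] 0.67
```

View pics/w4.png

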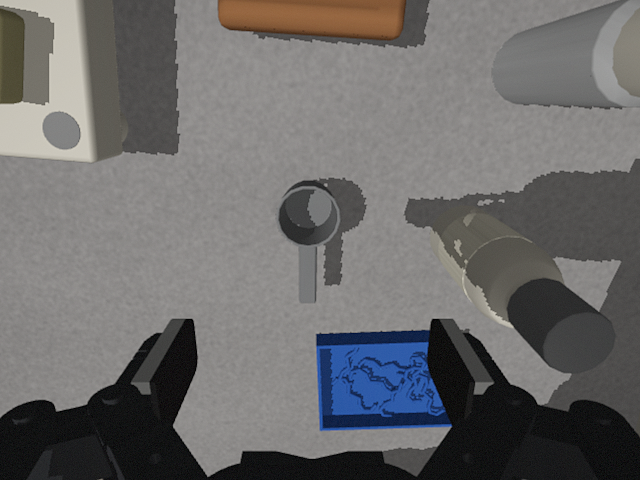

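The scoop rim is centred at (309,215) and the handle points straight down, so the tool is aligned. The bottle and blue tray are clear of the fingers.

```bash
python3 - <<'E'
from tgt import *
o=arm.get_obs(); p=arm.get_image("wrist"); c=pt(p,309,215,.038,o); print(c, go((c[0],c[1],.005)), go((.414,-.170,.005)))
E
```

```text
[ 0.41398574 -0.17105806  0.038     ] [ 0.012 -0.006  1.526] [ 0.014 -0.014  1.526]
```

Request:
servo_tool --moves ".01 -.01 .1 0 0 0 0;.01 -.01 .2 0 0 0 0;.01 -.01 .3 0 0 0 0;.01 -.01 .4 0 0 0 0;.01 -.01 .5 0 0 0 0;.01 -.01 .6 0 0 0 0;.01 -.01 .7 0 0 0 0;.01 -.01 .8 0 0 0 0;.01 -.01 .9 0 0 0 0;.01 -.01 1 0 0 0 0"

```text
time_s: 27.25
tool_pos: [0.4137, -0.1706, 0.0675]
tcp_rot: [3.123, 0.344, -0.0]
contact_force: [0.8, -1.0, 0.0]
gripper_width: 0.0856
grip_force: 0.0
```

Request:
servo_tool --moves "0 0 .1 0 0 0 0;0 0 .2 0 0 0 0;0 0 .3 0 0 0 0;0 0 .4 0 0 0 0;0 0 .48 0 0 0 0;0 0 .52 0 0 0 0;0 0 .52 0 0 0 1;0 0 .52 0 0 0 1;0 0 .52 0 0 0 1;0 0 .52 0 0 0 1"

```text
time_s: 28.08
tool_pos: [0.4139, -0.1707, 0.0067]
tcp_rot: [-3.122, -0.343, -0.002]
contact_force: [-1.9, 1.5, 9.4]
gripper_width: 0.0466
grip_force: 59.8
```

Request:
servo_tool --moves "0 0 0 0 0 0 1;0 0 0 0 0 0 1;0 0 0 0 0 0 1;0 0 0 0 0 0 1;0 0 -.05 0 0 0 1;0 0 -.1 0 0 0 1;0 0 -.2 0 0 0 1;0 0 -.3 0 0 0 1;0 0 -.4 0 0 0 1;0 0 -.5 0 0 0 1"

```text
time_s: 28.92
tool_pos: [0.4136, -0.1706, 0.0669]
tcp_rot: [3.123, 0.344, 0.001]
contact_force: [0.8, -0.1, -0.4]
gripper_width: 0.0468
grip_force: 61.5
```

Request:
servo_tool --moves ".03 -.05 -.15 0 0 0 1;.1 -.15 -.25 0 0 0 1;.2 -.3 -.35 0 0 0 1;.27 -.4 -.45 0 0 0 1;.33 -.5 -.55 0 0 0 1;.4 -.6 -.65 0 0 0 1;.46 -.7 -.75 0 0 0 1;.5 -.8 -.8 0 0 0 1;.57 -.9 -.85 0 0 0 1;.635 -.99 -.9 0 0 0 1"

```text
time_s: 29.75
tool_pos: [0.462, -0.0372, 0.1746]
tcp_rot: [-3.122, -0.344, -0.001]
contact_force: [-0.2, 0.7, -0.4]
gripper_width: 0.0471
grip_force: 61.5
```

Request:
servo_tool --moves ".06 -.1 -.1 0 0 0 1;.12 -.2 -.2 0 0 0 1;.19 -.3 -.3 0 0 0 1;.25 -.4 -.4 0 0 0 1;.32 -.5 -.5 0 0 0 1;.38 -.6 -.5 0 0 0 1;.45 -.7 -.5 0 0 0 1;.5 -.8 -.5 0 0 0 1;.57 -.9 -.5 0 0 0 1;.635 -.99 -.5 0 0 0 1"

```text
time_s: 30.58
tool_pos: [0.5105, 0.0957, 0.2329]
tcp_rot: [3.122, 0.344, -0.002]
contact_force: [0.9, 0.2, 0.3]
gripper_width: 0.0469
grip_force: 61.5
```

Request:
servo_tool --moves ".06 -.1 0 0 0 0 1;.12 -.2 0 0 0 0 1;.19 -.3 0 0 0 0 1;.25 -.4 0 0 0 0 1;.32 -.5 0 0 0 0 1;.38 -.6 0 0 0 0 1;.45 -.7 0 0 0 0 1;.54 -.85 0 0 0 0 1;.635 -.98 0 0 0 0 1;.635 -.98 0 0 0 0 1"

```text
time_s: 31.42
tool_pos: [0.5603, 0.2314, 0.2333]
tcp_rot: [-3.121, -0.352, -0.001]
contact_force: [0.2, 1.3, -0.6]
gripper_width: 0.047
grip_force: 61.5
```

```bash
python3 -c "
from w import *
from tgt import go
look('w5',dict(powder_tub=(.06,.15),scoop=(.15,.15),peg_box=(.06,.13),hook_tray=(.06,.08)))
print(go((.560,.226,.158)))
for q,z in dict(powder_tub=.06,peg_box=.06,hook_tray=.06).items():
  for n in ('scene','side'):
    p=arm.get_image(n); print(n,q,[pt(p,*r['position'][::-1],z).round(3) for r in arm.tip_of(p,q)[:3] if r['score']>.4])"
```

```text
q [-1.09  0.46  0.81  1.77 -0.37  1.08 -1.49] [0.5603 0.2314 0.2333] yaw 12.88
powder_tub tip [0.56  0.221] 0.75
    powder_tub box [324. 232. 111. 122.] rect@top [572.4 224.8  69.1  66.9   5.7] 0.83
scoop tip [0.524 0.114] 0.62
scoop tip [0.518 0.219] 0.56
    scoop box [313. 363. 142. 190.] rect@top [474.5 211.4 140.   97.7  35.5] 0.71
peg_box tip [0.538 0.378] 0.79
peg_box tip [0.467 0.209] 0.69
    peg_box box [100. 214. 199. 155.] rect@top [541.4 366.5  99.6 131.9   8.7] 0.72
hook_tray tip [0.286 0.311] 0.94
hook_tray tip [0.58  0.077] 0.93
    hook_tray box [513. 229. 201. 133.] rect@top [580.3  78.3  98.  137.2   9.2] 0.91
    hook_tray box [160. 465.  40.  28.] rect@top [288.7 316.2  36.2  32.9  10.4] 0.86
[ 0.007 -0.005  0.632]
scene powder_tub [array([0.554, 0.218, 0.06 ])]
side powder_tub [array([0.558, 0.21 , 0.06 ]), array([ 0.637, -0.195,  0.06 ])]
scene peg_box [array([0.523, 0.382, 0.06 ])]
side peg_box [array([0.53 , 0.373, 0.06 ])]
scene hook_tray [array([0.309, 0.29 , 0.06 ]), array([ 0.35, -0.27,  0.06]), array([0.585, 0.072, 0.06 ])]
side hook_tray [array([0.579, 0.088, 0.06 ]), array([ 0.24 , -0.312,  0.06 ]), array([0.203, 0.265, 0.06 ])]
```

View pics/w5.png

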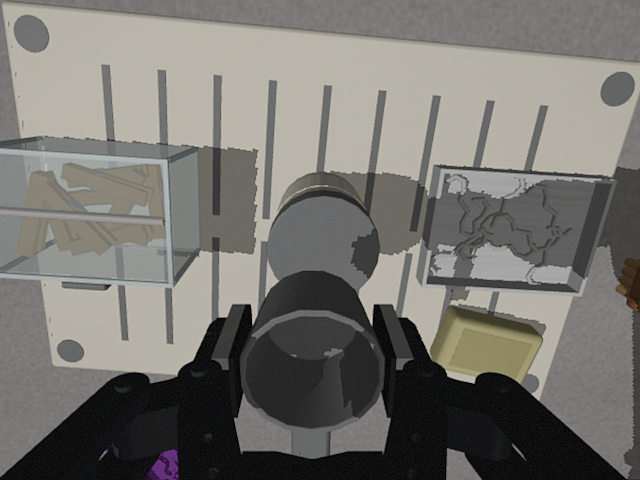

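The lid shows at centre col ~324, top row ~196, with the held scoop at col 313, so the tub may be a few mm to -y. I'll compute the offset.

```bash
python3 - <<'E'
from tgt import *
o=arm.get_obs(); p=arm.get_image("wrist"); cv2.imwrite("pics/w6.png",p["image"]); print(o["tool_pos"])
r=arm.regions_of(p,"powder_tub")[0]; m=r["pixels"]
# widest row of the lid + top-of-lid: fit lid centre by matching projected circle to sides
ys,xs=np.where(m)
for y in (220,230,240,250,260):
    k=xs[ys==y]; print(y,k.min(),k.max())
for cx,cy in ((.56,.226),(.56,.222),(.56,.23)):
    C=np.array([px(p,(cx+.034*np.cos(a),cy+.034*np.sin(a),.15),o) for a in np.linspace(0,6.28,60)])
    print((cx,cy),C.min(0),C.max(0))
E
```

```text
[0.5594064 0.225764  0.2336876]
220 263 363
230 259 368
240 258 369
250 259 369
260 260 367
(0.56, 0.226) [251.87786182 190.20665158] [366.7002226  298.15977369]
(0.56, 0.222) [258.55590543 191.72028584] [373.23882504 299.42087004]
(0.56, 0.23) [245.18412378 188.68930448] [360.14626482 296.89585428]
```

Request:
servo_tool --moves "0 .015 .07 0 0 0 1;0 .015 .15 0 0 0 1;0 .015 .23 0 0 0 1;0 .015 .31 0 0 0 1;0 .015 .39 0 0 0 1;0 .015 .46 0 0 0 1;0 .015 .52 0 0 0 1;0 .015 .56 0 0 0 1;0 .015 .59 0 0 0 1;0 .015 .62 0 0 0 1"

```text
time_s: 33.4
tool_pos: [0.56, 0.224, 0.1591]
tcp_rot: [3.123, 0.344, 0.0]
contact_force: [-0.4, -0.1, -1.3]
gripper_width: 0.0466
grip_force: 61.5
```

Request:
servo_tool --moves "0 0 0 0 0 0 1;0 0 .005 0 0 0 1;0 0 .01 0 0 0 1;0 0 .01 0 0 0 1;0 0 .01 0 0 0 .4;0 0 .01 0 0 0 .3;0 0 .01 0 0 0 .2;0 0 .01 0 0 0 .1;0 0 .01 0 0 0 0;0 0 .01 0 0 0 0"

```text
time_s: 34.23
tool_pos: [0.5598, 0.224, 0.1581]
tcp_rot: [-3.123, -0.344, -0.0]
contact_force: [-0.1, 0.3, 0.0]
gripper_width: 0.0855
grip_force: 0.0
```

Request:
servo_tool --moves "0 0 0 0 0 0 0;0 0 0 0 0 0 0;0 0 -.1 0 0 0 0;0 0 -.2 0 0 0 0;0 0 -.3 0 0 0 0;0 0 -.4 0 0 0 0;0 0 -.5 0 0 0 0;0 0 -.6 0 0 0 0;0 0 -.7 0 0 0 0;0 0 -.8 0 0 0 0"

```text
time_s: 35.07
tool_pos: [0.5598, 0.224, 0.2555]
tcp_rot: [-3.122, -0.344, -0.0]
contact_force: [0.4, 0.0, -0.6]
gripper_width: 0.0855
grip_force: 0.0
```

```bash
python3 -c "
from w import *
look('w7',dict(powder_tub=(.06,.15),scoop=(.15,.188)))"
```

```text
q [-1.1   0.43  0.83  1.75 -0.35  1.12 -1.51] [0.5598 0.224  0.2555] yaw 12.57
powder_tub tip [0.559 0.221] 0.8
    powder_tub box [312. 214. 105.  95.] rect@top [575.1 227.5  59.8  66.3  14.7] 0.92
scoop tip [0.56  0.222] 0.58
    scoop box [311. 288.  87. 163.] rect@top [538.5 218.  101.2  47.6  12.6] 0.55
```

View pics/w7.png

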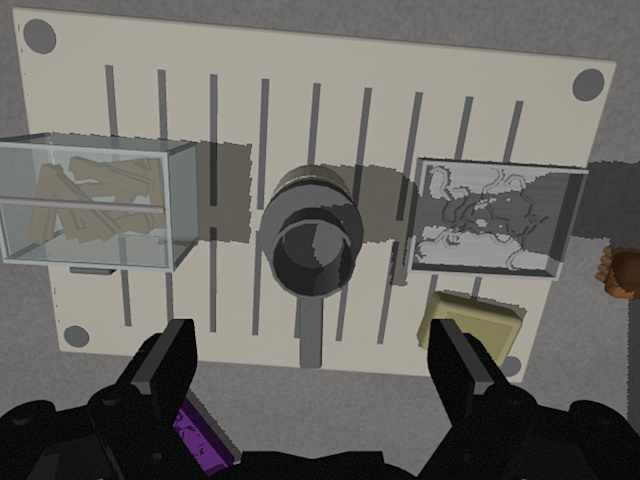

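Scoop (312,260) sits concentric on the lid (312,220), handle to the front. Next is the bottle.

Request:
servo_tool --moves "-.05 .1 -.05 0 0 0 0;-.1 .2 -.1 0 0 0 0;-.16 .3 -.1 0 0 0 0;-.21 .4 -.1 0 0 0 0;-.26 .5 -.1 0 0 0 0;-.32 .6 -.1 0 0 0 0;-.37 .7 -.1 0 0 0 0;-.42 .8 -.1 0 0 0 0;-.48 .9 -.1 0 0 0 0;-.53 1 -.1 0 0 0 0"

```text
time_s: 36.15
tool_pos: [0.5232, 0.0916, 0.266]
tcp_rot: [-3.123, -0.344, 0.0]
contact_force: [0.2, 0.5, 0.2]
gripper_width: 0.0853
grip_force: 0.0
```

Request:
servo_tool --moves "-.05 .1 0 0 0 0 0;-.1 .2 0 0 0 0 0;-.16 .3 0 0 0 0 0;-.21 .4 0 0 0 0 0;-.26 .5 0 0 0 0 0;-.32 .6 0 0 0 0 0;-.37 .7 0 0 0 0 0;-.42 .8 0 0 0 0 0;-.48 .9 0 0 0 0 0;-.53 1 0 0 0 0 0"

```text
time_s: 36.98
tool_pos: [0.4873, -0.0393, 0.2661]
tcp_rot: [-3.123, -0.343, 0.0]
contact_force: [0.8, 0.6, -0.0]
gripper_width: 0.0855
grip_force: 0.0
```

Request:
servo_tool --moves "-.05 .1 0 0 0 0 0;-.1 .2 0 0 0 0 0;-.16 .3 0 0 0 0 0;-.21 .4 0 0 0 0 0;-.26 .5 0 0 0 0 0;-.32 .6 0 0 0 0 0;-.37 .7 0 0 0 0 0;-.42 .8 0 0 0 0 0;-.48 .9 0 0 0 0 0;-.53 1 0 0 0 0 0"

```text
time_s: 37.82
tool_pos: [0.4511, -0.1702, 0.266]
tcp_rot: [-3.123, -0.343, 0.0]
contact_force: [0.7, -0.2, 0.4]
gripper_width: 0.0859
grip_force: 0.0
```

Request:
servo_tool --moves "-.05 .1 0 0 0 0 0;-.1 .2 0 0 0 0 0;-.16 .3 0 0 0 0 0;-.21 .4 0 0 0 0 0;-.26 .5 0 0 0 0 0;-.32 .6 0 0 0 0 0;-.37 .7 0 0 0 0 0;-.42 .8 0 0 0 0 0;-.53 1 0 0 0 0 0;-.53 1 0 0 0 0 0"

```text
time_s: 38.65
tool_pos: [0.4132, -0.3049, 0.2666]
tcp_rot: [3.121, 0.335, -0.0]
contact_force: [-0.8, -1.0, -0.5]
gripper_width: 0.0854
grip_force: 0.0
```

```bash
python3 -c "
from w import *
from tgt import go
look('w8',dict(softener_bottle=(0,.165)))
print(go((.416,-.303,.135)))"
```

```text
q [-0.36  0.27  1.05  1.94 -0.26  1.08 -0.55] [ 0.4132 -0.3049  0.2666] yaw 12.24
softener_bottle tip [ 0.413 -0.301] 0.88
    softener_bottle box [308. 208.  69. 102.] rect@top [ 430.5 -299.3   42.1   63.7   85.6] 0.59
[-0.     0.024  1.091]
```

View pics/w8.png

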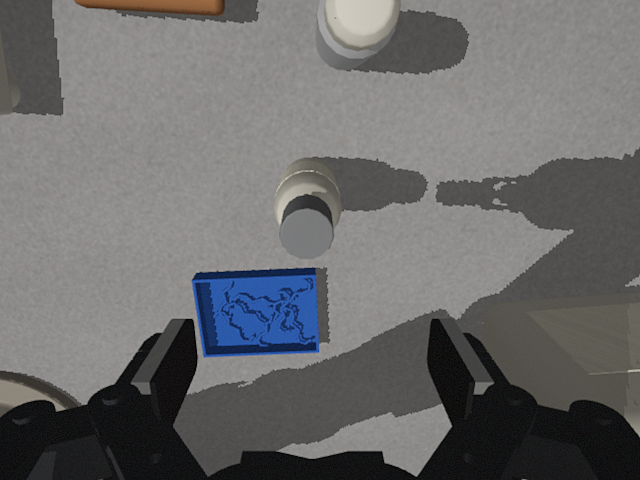

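Cap top is at (306,232); the jug corner (480,310) stays clear of the right finger.

```bash
python3 - <<'E'
from tgt import *
o=arm.get_obs(); p=arm.get_image("wrist"); c=pt(p,306,232,.165,o); print(o["tool_pos"],c, go((c[0],c[1],.130)))
E
```

```text
[ 0.41543889 -0.30020731  0.26596604] [ 0.41895008 -0.29708139  0.165     ] [ 0.03  -0.014  1.133]
```

Request:
servo_tool --moves "0 .015 .1 0 0 0 0;0 .015 .2 0 0 0 0;0 .015 .3 0 0 0 0;0 .015 .4 0 0 0 0;0 .015 .5 0 0 0 0;0 .015 .6 0 0 0 0;0 .015 .7 0 0 0 0;0 .015 .8 0 0 0 0;0 .015 .9 0 0 0 0;0 .015 1 0 0 0 0"

```text
time_s: 39.68
tool_pos: [0.4162, -0.3016, 0.1448]
tcp_rot: [3.123, 0.344, -0.0]
contact_force: [0.8, 0.0, 0.4]
gripper_width: 0.0854
grip_force: 0.0
```

Request:
servo_tool --moves "0 0 .05 0 0 0 0;0 0 .11 0 0 0 0;0 0 .11 0 0 0 .3;0 0 .11 0 0 0 .5;0 0 .11 0 0 0 1;0 0 .11 0 0 0 1;0 0 .11 0 0 0 1;0 0 .11 0 0 0 1;0 0 .11 0 0 0 1;0 0 .11 0 0 0 1"

```text
time_s: 40.52
tool_pos: [0.4168, -0.3017, 0.1337]
tcp_rot: [3.123, 0.344, 0.002]
contact_force: [-0.6, 0.5, 5.8]
gripper_width: 0.034
grip_force: 59.7
```

Request:
servo_tool --moves "0 0 0 0 0 0 1;0 0 0 0 0 0 1;0 0 0 0 0 0 1;0 0 -.05 0 0 0 1;0 0 -.15 0 0 0 1;0 0 -.3 0 0 0 1;0 0 -.45 0 0 0 1;0 0 -.6 0 0 0 1;0 0 -.8 0 0 0 1;0 0 -1 0 0 0 1"

```text
time_s: 41.35
tool_pos: [0.4155, -0.3015, 0.2542]
tcp_rot: [-3.122, -0.342, 0.001]
contact_force: [0.9, -0.0, -3.7]
gripper_width: 0.034
grip_force: 60.3
```

Request:
servo_tool --moves ".07 -.1 -.05 0 0 0 1;.14 -.2 -.1 0 0 0 1;.21 -.3 -.1 0 0 0 1;.28 -.4 -.1 0 0 0 1;.35 -.5 -.1 0 0 0 1;.42 -.6 -.1 0 0 0 1;.5 -.7 -.1 0 0 0 1;.57 -.8 -.1 0 0 0 1;.64 -.9 -.1 0 0 0 1;.71 -.99 -.1 0 0 0 1"

```text
time_s: 42.18
tool_pos: [0.4733, -0.1664, 0.2654]
tcp_rot: [-3.122, -0.343, 0.0]
contact_force: [-0.8, -0.5, -3.7]
gripper_width: 0.034
grip_force: 60.3
```

Request:
servo_tool --moves ".07 -.1 0 0 0 0 1;.14 -.2 0 0 0 0 1;.21 -.3 0 0 0 0 1;.28 -.4 0 0 0 0 1;.35 -.5 0 0 0 0 1;.42 -.6 0 0 0 0 1;.5 -.7 0 0 0 0 1;.57 -.8 0 0 0 0 1;.64 -.9 0 0 0 0 1;.71 -.99 0 0 0 0 1"

```text
time_s: 43.02
tool_pos: [0.5314, -0.031, 0.2648]
tcp_rot: [-3.123, -0.345, 0.0]
contact_force: [0.1, 0.9, -3.4]
gripper_width: 0.0336
grip_force: 60.3
```

Request:
servo_tool --moves ".07 -.1 0 0 0 0 1;.14 -.2 0 0 0 0 1;.21 -.3 0 0 0 0 1;.28 -.4 0 0 0 0 1;.35 -.5 0 0 0 0 1;.42 -.6 0 0 0 0 1;.5 -.7 0 0 0 0 1;.57 -.8 0 0 0 0 1;.64 -.9 0 0 0 0 1;.71 -.99 0 0 0 0 1"

```text
time_s: 43.85
tool_pos: [0.5888, 0.1036, 0.2648]
tcp_rot: [-3.123, -0.345, 0.0]
contact_force: [1.5, -0.0, -2.8]
gripper_width: 0.0333
grip_force: 60.3
```

Request:
servo_tool --moves ".07 -.1 0 0 0 0 1;.14 -.2 0 0 0 0 1;.21 -.3 0 0 0 0 1;.28 -.4 0 0 0 0 1;.35 -.5 0 0 0 0 1;.42 -.6 0 0 0 0 1;.5 -.7 0 0 0 0 1;.57 -.8 0 0 0 0 1;.71 -.99 0 0 0 0 1;.71 -.99 0 0 0 0 1"

```text
time_s: 44.68
tool_pos: [0.6465, 0.244, 0.264]
tcp_rot: [-3.119, -0.354, -0.001]
contact_force: [-0.6, 3.0, -3.8]
gripper_width: 0.0336
grip_force: 60.4
```

```bash
python3 -c "
from w import *
from tgt import go
look('w9',dict(softener_bottle=(.06,.225)))
print(go((.647,.236,.195)),arm.get_obs()['tool_pos'])
p=arm.get_image('side');cv2.imwrite('pics/sd9.png',cv2.resize(p['image'][60:300,180:500],(800,600)))"
```

```text
q [-0.99  0.6   0.85  1.52 -0.47  1.23 -1.42] [0.6465 0.244  0.264 ] yaw 12.96
softener_bottle tip [0.624 0.237] 0.58
    softener_bottle box [309. 303. 112. 229.] rect@top [627.8 239.  127.5  55.1  12.7] 0.96
    softener_bottle box [116. 302. 186. 135.] rect@top [610.5 333.7  76.8  91.    8.6] 0.52
[0.01  0.008 0.579] [0.64561591 0.23675413 0.26447253]
```

View pics/sd9.png

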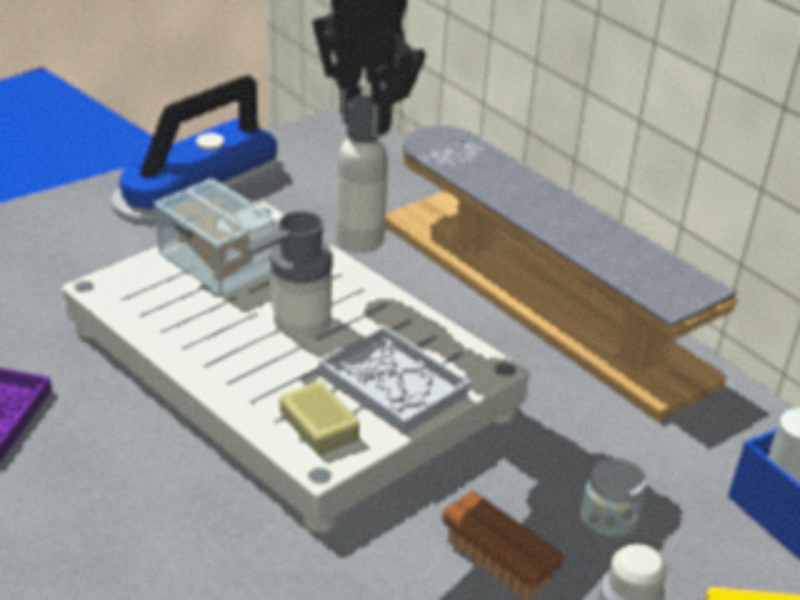

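Request:
servo_tool --moves "-.03 .01 .07 0 0 0 1;-.03 .01 .14 0 0 0 1;-.03 .01 .21 0 0 0 1;-.03 .01 .28 0 0 0 1;-.03 .01 .35 0 0 0 1;-.03 .01 .42 0 0 0 1;-.03 .01 .48 0 0 0 1;-.03 .01 .53 0 0 0 1;-.03 .01 .56 0 0 0 1;-.03 .01 .575 0 0 0 1"

```text
time_s: 45.72
tool_pos: [0.6421, 0.2343, 0.1952]
tcp_rot: [3.122, 0.344, -0.001]
contact_force: [-0.4, 0.2, -4.0]
gripper_width: 0.0337
grip_force: 60.4
```

Request:
servo_tool --moves "0 0 .005 0 0 0 1;0 0 .01 0 0 0 1;0 0 .01 0 0 0 1;0 0 .01 0 0 0 1;0 0 .01 0 0 0 .5;0 0 .01 0 0 0 .4;0 0 .01 0 0 0 .3;0 0 .01 0 0 0 .2;0 0 .01 0 0 0 .1;0 0 .01 0 0 0 .1"

```text
time_s: 46.55
tool_pos: [0.6424, 0.2344, 0.1949]
tcp_rot: [-3.123, -0.344, -0.0]
contact_force: [0.5, 0.4, -0.1]
gripper_width: 0.0772
grip_force: 0.0
```

Request:
servo_tool --moves "0 0 0 0 0 0 0;0 0 0 0 0 0 0;0 0 -.1 0 0 0 0;0 0 -.2 0 0 0 0;0 0 -.3 0 0 0 0;0 0 -.4 0 0 0 0;0 0 -.5 0 0 0 0;0 0 -.6 0 0 0 0;0 0 -.7 0 0 0 0;0 0 -.8 0 0 0 0"

```text
time_s: 47.38
tool_pos: [0.6423, 0.2344, 0.2921]
tcp_rot: [-3.122, -0.344, -0.0]
contact_force: [-0.1, 0.3, 0.2]
gripper_width: 0.085
grip_force: 0.0
```

```bash
python3 -c "
from w import *
look('w10',dict(softener_bottle=(.06,.225),powder_tub=(.06,.15)))"
```

```text
q [-0.99  0.57  0.87  1.5  -0.45  1.28 -1.43] [0.6423 0.2344 0.2921] yaw 12.57
softener_bottle tip [0.639 0.234] 0.72
    softener_bottle box [310. 229.  76. 121.] rect@top [657.6 238.2  68.   40.3   2.5] 0.8
powder_tub tip [0.56 0.22] 0.65
    powder_tub box [302. 301.  85.  86.] rect@top [577.6 227.4  71.2  66.7  12.6] 0.94
```

View pics/w10.png

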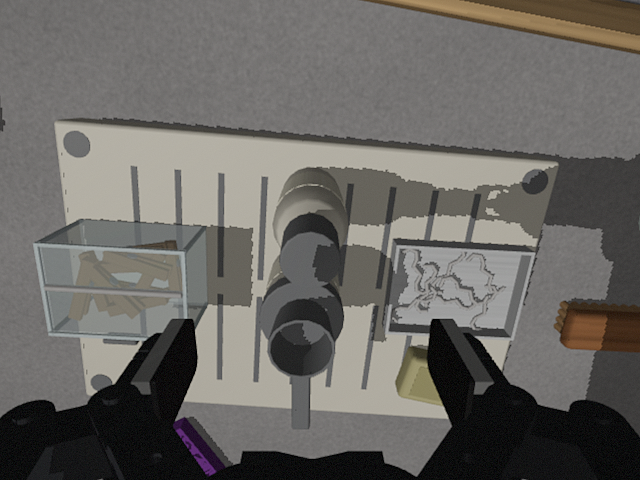

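Bottle cap (312,260) is upright directly behind the tub (302,310), with everything else unmoved. The brush is next.

Request:
servo_tool --moves "-.05 .1 0 0 0 0 0;-.1 .2 0 0 0 0 0;-.15 .3 0 0 0 0 0;-.2 .4 0 0 0 0 0;-.25 .5 0 0 0 0 0;-.3 .6 0 0 0 0 0;-.35 .7 0 0 0 0 0;-.4 .8 0 0 0 0 0;-.43 .9 0 0 0 0 0;-.46 .96 0 0 0 0 0"

```text
time_s: 48.47
tool_pos: [0.6134, 0.1077, 0.291]
tcp_rot: [3.123, 0.341, 0.001]
contact_force: [1.4, -0.5, 0.4]
gripper_width: 0.0855
grip_force: 0.0
```

Request:
servo_tool --moves "-.05 .1 0 0 0 0 0;-.1 .2 0 0 0 0 0;-.15 .3 0 0 0 0 0;-.2 .4 0 0 0 0 0;-.25 .5 0 0 0 0 0;-.3 .6 0 0 0 0 0;-.35 .7 0 0 0 0 0;-.4 .8 0 0 0 0 0;-.43 .9 0 0 0 0 0;-.46 .96 0 0 0 0 0"

```text
time_s: 49.3
tool_pos: [0.5845, -0.0167, 0.2909]
tcp_rot: [3.123, 0.341, 0.001]
contact_force: [-0.6, -0.3, 0.4]
gripper_width: 0.0855
grip_force: 0.0
```

Request:
servo_tool --moves "-.05 .1 .04 0 0 -.08 0;-.1 .2 .08 0 0 -.16 0;-.15 .3 .12 0 0 -.24 0;-.2 .4 .16 0 0 -.32 0;-.25 .5 .2 0 0 -.4 0;-.3 .6 .24 0 0 -.48 0;-.35 .7 .28 0 0 -.56 0;-.4 .8 .32 0 0 -.64 0;-.44 .9 .36 0 0 -.72 0;-.45 .95 .4 0 0 -.8 0"

```text
time_s: 50.13
tool_pos: [0.5561, -0.1398, 0.2426]
tcp_rot: [2.379, 2.051, -0.001]
contact_force: [-0.7, 0.0, -0.0]
gripper_width: 0.0855
grip_force: 0.0
```

Request:
servo_tool --moves "0 0 .1 0 0 -.08 0;0 0 .2 0 0 -.16 0;0 0 .3 0 0 -.21 0;0 0 .4 0 0 -.21 0;0 0 .4 0 0 -.21 0;0 0 .4 0 0 -.21 0;0 0 .4 0 0 -.21 0;0 0 .4 0 0 -.21 0;0 0 .4 0 0 -.21 0;0 0 .4 0 0 -.21 0"

```text
time_s: 50.97
tool_pos: [0.5571, -0.1375, 0.1952]
tcp_rot: [2.032, 2.395, 0.001]
contact_force: [-0.8, -0.1, -0.5]
gripper_width: 0.0854
grip_force: 0.0
```

```bash
python3 -c "
from w import *
from tgt import go
look('w11',dict(brush=(0,.042)))
print(go((.557,-.138,.014)))"
```

```text
q [-0.31  0.39  0.57  1.87 -0.25  0.95  0.54] [ 0.5571 -0.1375  0.1952] yaw 99.36
brush tip [ 0.555 -0.139] 0.91
brush tip [ 0.704 -0.35 ] 0.84
    brush box [409. 427.  75.  87.] rect@top [ 678.2 -323.4   52.    97.4   49.4] 0.7
    brush box [312. 211.  62. 150.] rect@top [ 556.1 -140.4   45.1  118.2    9.2] 0.63
[-0.004 -0.     1.508]
```

View pics/w11.png

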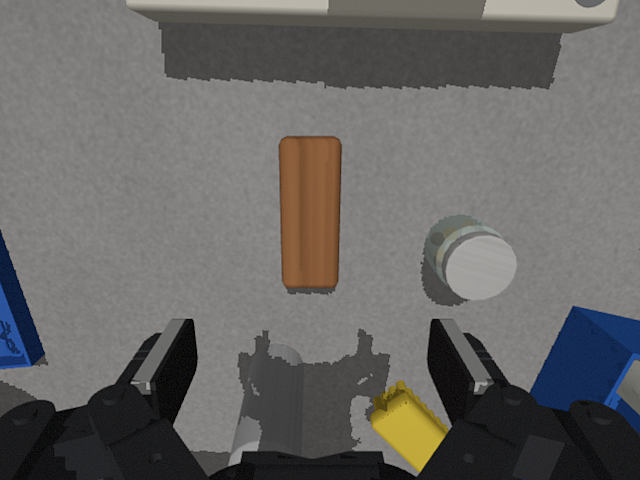

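Brown brush centred at (310,212), aligned with the tool. Descending.

Request:
servo_tool --moves "-.02 0 .1 0 0 0 0;-.02 0 .2 0 0 0 0;-.02 0 .3 0 0 0 0;-.02 0 .4 0 0 0 0;-.02 0 .5 0 0 0 0;-.02 0 .6 0 0 0 0;-.02 0 .7 0 0 0 0;-.02 0 .8 0 0 0 0;-.02 0 .9 0 0 0 0;-.02 0 1 0 0 0 0"

```text
time_s: 51.95
tool_pos: [0.5571, -0.1399, 0.0734]
tcp_rot: [-2.033, -2.395, 0.0]
contact_force: [0.1, -0.8, 0.1]
gripper_width: 0.0853
grip_force: 0.0
```

Request:
servo_tool --moves "0 0 .1 0 0 0 0;0 0 .2 0 0 0 0;0 0 .3 0 0 0 0;0 0 .4 0 0 0 0;0 0 .5 0 0 0 0;0 0 .5 0 0 0 1;0 0 .5 0 0 0 1;0 0 .5 0 0 0 1;0 0 .5 0 0 0 1;0 0 .5 0 0 0 1"

```text
time_s: 52.78
tool_pos: [0.5578, -0.14, 0.0155]
tcp_rot: [2.032, 2.394, 0.001]
contact_force: [-0.1, 0.1, -0.4]
gripper_width: 0.0451
grip_force: 62.2
```

Request:
servo_tool --moves "0 0 0 0 0 0 1;0 0 0 0 0 0 1;0 0 0 0 0 0 1;0 0 0 0 0 0 1;0 0 -.05 0 0 0 1;0 0 -.15 0 0 0 1;0 0 -.3 0 0 0 1;0 0 -.5 0 0 0 1;0 0 -.7 0 0 0 1;0 0 -.9 0 0 0 1"

```text
time_s: 53.62
tool_pos: [0.5567, -0.1399, 0.1243]
tcp_rot: [-2.033, -2.395, 0.0]
contact_force: [0.1, 0.9, -1.8]
gripper_width: 0.0456
grip_force: 62.2
```

Request:
servo_tool --moves "0 0 -.1 0 0 0 1;0 0 -.2 0 0 0 1;0 -.03 -.3 0 0 0 1;.04 -.07 -.4 0 0 0 1;.08 -.1 -.5 0 0 0 1;.12 -.15 -.6 0 0 0 1;.16 -.2 -.7 0 0 0 1;.2 -.25 -.8 0 0 0 1;.25 -.3 -.9 0 0 0 1;.31 -.3 -1 0 0 0 1"

```text
time_s: 54.45
tool_pos: [0.5136, -0.1093, 0.243]
tcp_rot: [-2.033, -2.393, 0.002]
contact_force: [-0.7, 1.0, -1.7]
gripper_width: 0.045
grip_force: 62.2
```

Request:
servo_tool --moves ".1 0 0 0 0 0 1;.2 0 0 0 0 0 1;.3 0 0 0 0 0 1;.4 0 0 0 0 0 1;.5 0 0 0 0 0 1;.6 0 0 0 0 0 1;.7 0 0 0 0 0 1;.8 0 0 0 0 0 1;.9 0 0 0 0 0 1;1 0 0 0 0 0 1"

```text
time_s: 55.28
tool_pos: [0.4951, 0.01, 0.2425]
tcp_rot: [-2.032, -2.395, 0.002]
contact_force: [1.2, -0.6, -0.6]
gripper_width: 0.0452
grip_force: 62.3
```

Request:
servo_tool --moves ".1 0 0 0 0 0 1;.2 0 0 0 0 0 1;.3 0 0 0 0 0 1;.4 0 0 0 0 0 1;.5 0 0 0 0 0 1;.6 0 0 0 0 0 1;.7 0 0 0 0 0 1;.8 0 0 0 0 0 1;.9 0 0 0 0 0 1;1 0 0 0 0 0 1"

```text
time_s: 56.12
tool_pos: [0.4757, 0.1282, 0.2425]
tcp_rot: [-2.032, -2.395, 0.002]
contact_force: [-0.5, -0.3, -1.4]
gripper_width: 0.0447
grip_force: 62.3
```

Request:
servo_tool --moves ".1 0 0 0 0 0 1;.2 0 0 0 0 0 1;.3 0 0 0 0 0 1;.4 0 0 0 0 0 1;.5 0 0 0 0 0 1;.6 0 0 0 0 0 1;.7 0 0 0 0 0 1;.8 0 0 0 0 0 1;.9 0 0 0 0 0 1;1 0 0 0 0 0 1"

```text
time_s: 56.95
tool_pos: [0.4567, 0.2473, 0.2427]
tcp_rot: [-2.033, -2.395, 0.0]
contact_force: [0.1, -0.8, -0.4]
gripper_width: 0.0451
grip_force: 62.3
```

Request:
servo_tool --moves ".1 0 0 0 0 0 1;.2 0 0 0 0 0 1;.3 0 0 0 0 0 1;.4 0 0 0 0 0 1;.5 0 0 0 0 0 1;.6 0 0 0 0 0 1;.7 0 0 0 0 0 1;.8 0 0 0 0 0 1;1 0 0 0 0 0 1;1 0 0 0 0 0 1"

```text
time_s: 57.78
tool_pos: [0.4356, 0.3702, 0.2426]
tcp_rot: [-2.025, -2.399, -0.003]
contact_force: [-1.6, 0.5, -1.6]
gripper_width: 0.045
grip_force: 62.2
```

```bash
python3 -c "
from w import *
from tgt import go
look('w12',dict(peg_box=(.06,.13)))
print(go((.437,.364,.077)),arm.get_obs()['tool_pos'])"
```

```text
q [-1.07  0.3   0.32  1.81 -0.11  1.04 -0.54] [0.4356 0.3702 0.2426] yaw 99.67
peg_box tip [0.541 0.38 ] 0.87
    peg_box box [466. 234. 160. 183.] rect@top [531.7 380.   98.3 127.2   9.6] 0.83
[-0.004 -0.004  1.379] [0.43736917 0.36468128 0.24250783]
```

View pics/w12.png

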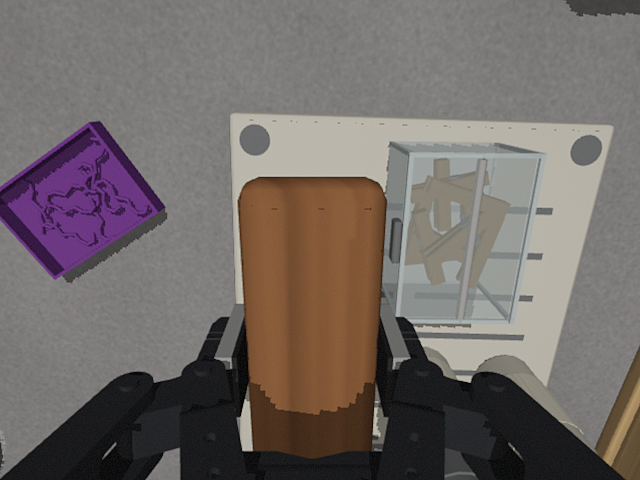

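The brush is over the spot in front of the peg box. The latch (395,240) protrudes slightly, so I'll set the brush 7 mm further out.

Request:
servo_tool --moves "0 -.03 .1 0 0 0 1;0 -.06 .2 0 0 0 1;0 -.06 .3 0 0 0 1;0 -.06 .4 0 0 0 1;0 -.06 .5 0 0 0 1;0 -.06 .6 0 0 0 1;0 -.06 .7 0 0 0 1;0 -.06 .8 0 0 0 1;0 -.06 .9 0 0 0 1;0 -.06 1 0 0 0 1"

```text
time_s: 58.77
tool_pos: [0.4304, 0.3634, 0.1215]
tcp_rot: [2.033, 2.395, -0.0]
contact_force: [-0.1, 0.4, -1.4]
gripper_width: 0.0449
grip_force: 62.2
```

Request:
servo_tool --moves "0 0 .08 0 0 0 1;0 0 .16 0 0 0 1;0 0 .23 0 0 0 1;0 0 .29 0 0 0 1;0 0 .34 0 0 0 1;0 0 .375 0 0 0 1;0 0 .385 0 0 0 1;0 0 .385 0 0 0 1;0 0 .385 0 0 0 .4;0 0 .385 0 0 0 .35"

```text
time_s: 59.6
tool_pos: [0.4307, 0.3638, 0.0771]
tcp_rot: [2.033, 2.395, 0.002]
contact_force: [0.2, 0.9, 0.7]
gripper_width: 0.0557
grip_force: 0.0
```

Request:
servo_tool --moves "0 0 0 0 0 0 .3;0 0 0 0 0 0 .3;0 0 0 0 0 0 .3;0 0 -.1 0 0 0 .3;0 0 -.2 0 0 0 .3;0 0 -.3 0 0 0 .3;0 0 -.45 0 0 0 .3;0 0 -.6 0 0 0 .3;0 0 -.8 0 0 0 .3;0 0 -1 0 0 0 .3"

```text
time_s: 60.43
tool_pos: [0.4304, 0.3632, 0.1988]
tcp_rot: [-2.033, -2.395, -0.001]
contact_force: [0.1, 0.3, 0.4]
gripper_width: 0.0596
grip_force: 0.0
```

```bash
python3 -c "
from w import *
look('w13',dict(brush=(.06,.102),peg_box=(.06,.13)))
look('s13',dict(powder_tub=(.06,.15),softener_bottle=(.06,.2),scoop=(.15,.188),soap=(.06,.08),starch_can=(0,.1),button_jar=(0,.05),hook_tray=(.06,.08)),'scene')"
```

```text
q [-1.07  0.34  0.32  1.88 -0.13  0.95 -0.53] [0.4304 0.3632 0.1988] yaw 99.35
brush tip [0.432 0.362] 0.7
    brush box [312. 229.  76. 181.] rect@top [430.3 363.6  45.  119.6   9.4] 0.85
peg_box tip [0.539 0.379] 0.68
    peg_box box [503. 244. 208. 215.] rect@top [529.4 379.3 102.4 127.    9.2] 0.88
    peg_box box [311. 230.  79. 179.] rect@top [428.7 373.1  39.7 104.5   9.3] 0.74
q [-1.07  0.34  0.32  1.88 -0.13  0.94 -0.53] [0.4302 0.3634 0.197 ] yaw 99.37
powder_tub tip [0.557 0.219] 0.89
    powder_tub box [462. 252.  38.  51.] rect@top [613.3 197.2  57.9 153.7  67.9] 0.72
softener_bottle tip [0.642 0.234] 0.98
    softener_bottle box [484. 263.  34.  87.] rect@top [696.1 207.4  50.7 228.9  66.5] 0.62
scoop tip [0.564 0.218] 0.62
    scoop box [467. 219.  30.  41.] rect@top [567.  217.3  50.1 126.8  77.1] 0.91
    scoop box [508. 211.  54.  20.] rect@top [556.1 295.3  49.8 118.9   9.6] 0.58
soap tip [0.484 0.056] 0.73
    soap box [373. 248.  38.  24.] rect@top [487.3  58.6  82.8  77.2  87.4] 0.84
starch_can tip [ 0.552 -0.297] 0.91
    starch_can box [194. 281.  37.  73.] rect@top [ 571.9 -301.1  214.    51.6   12. ] 0.81
button_jar tip [ 0.687 -0.155] 0.88
    button_jar box [278. 346.  34.  46.] rect@top [ 708.5 -153.4   51.6   99.2   89.9] 0.71
hook_tray tip [ 0.355 -0.273] 0.6
hook_tray tip [0.314 0.292] 0.59
    hook_tray box [459. 191.  61.  32.] rect@top [319.7 285.3 131.3 114.4  43.3] 0.92
    hook_tray box [390. 276.  83.  52.] rect@top [591.2  74.4 120.7 141.4   9.8] 0.77
```

View pics/s13.png

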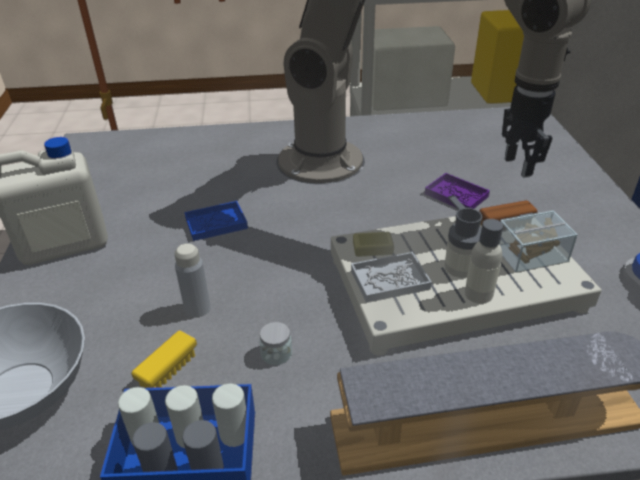

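Everything is in place: tub with scoop (465,245), bottle behind it (485,265), brush before the peg box (510,210), and the bystanders have not moved.

```bash
python3 -c "
from h import *
print(arm.close_job())"
```

```text
the job is handed in; nothing more can be done
None
```

The job is handed in: the tub with the scoop on its lid, the bottle and the brush are all on the shelf in their places. My last measurements put each within the judged limits and the bystanders where they started, but `close_job` returned no verdict.

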